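Gauge the gap of a spring strip guide with stepped leaves

ROBOT

A 6-joint arm with a two-finger parallel gripper is mounted at the origin on a cart in front of the work surface, level with it; the furniture and walls round the work are solid. World frame = base frame: x ahead of the robot, y to its left, z up, the work surface at z = 0. Lengths are in m, angles in rad, forces in N, time in s.
With the tool pointing down it reaches from about 0.25 to 0.85 m from the base axis. Payload 12.5 kg.
Tool frame: the origin (TCP) lies at the very end of the fingers, on their centre line; the grasp point (between the pads) lies 19 mm behind it; z points along the fingers, x is the direction in which the jaws open and shut, and the axes are right-handed (so a half turn about z gives the same grasp; the last joint's range is limited). The gripper opens to 93 mm and grips with 3 to 60 N. Pads are 15 mm wide; open, the fingers measure 128 mm over their backs; the gripper's body (75 mm by 188 mm) begins 65 mm behind the grasp point.
Start: joints at [-1.296, 0.351, 1.652, -0, 1.139, -0.085], TCP at [0.194, -0.515, 0.219] pointing down, gripper open.
Joint ranges: [-2.75, 2.75], [-0.79, 2.1], [0.01, 2.65], [-1.57, 4.71], [0.07, 3.14], [-2.87, 2.87]. Speed limits (rad/s): [2.22, 2.22, 2.79, 3.14, 3.14, 3.14].

INTERFACE

Orientations are given as a unit quaternion [x, y, z, w].
In Python, from plant import ctrl gives the robot as it stands.
- The arm moves only by the tool play_rows, never from a script. Its arguments are lists of equal length, an entry for each row: "hand": the gripper's target within -1 to 1 (fully open at 1, half-way at 0, shut at -1); "xyz": the shift along the tool's x, y, z normalised to -1 to 1, where 1 is 1 m, a list of three; "turn": the turn, a rotation vector about the tool's x, y, z normalised to -1 to 1, where 1 is 2 pi rad, a list of three. A call has 1 to 20 rows; each row is the pose to reach, as a shift and turn from the pose commanded when the call began, along the tool's axes at that moment, turning the shorter way round; what a row does not reach only later rows make up. A row lasts 1/8 s, in which the tool goes at most 62.5 mm and 10.7 degrees, less where a joint would pass 70% of its speed; a pose out of reach is approached as far as the arm can. A call with a number of a shift or a turn outside -1 to 1 is refused whole. A call with a gripper value outside its range is refused whole. The fingers move at their own pace and stop on an object; "force" is the grip in N (left out, the last holds). Time passes only in rows, so rows that repeat a pose let the fingers close. It gives the time, the measured TCP pose, the force and the opening at its end, in the units of the state.
- ctrl.read_state(): the state, without advancing time (a new reading comes with each control period).
- ctrl.grab_frame(name): name is "side" or "top"; returns the picture (400x640x3 uint8, blue, green, red); there is no depth.
- ctrl.camera_model(name): a dict with "fx", "fy", "cx", "cy" (pixels), "origin" and "orientation" of the camera in the world. Camera axes: x right, y up, looking along -z (the intrinsics and any distortion apply to the point x, -y, -z); pixel columns grow to the right and rows downward; lengths in m; the calibration is good to about 2 mm. A picture is of the moment at which its call begins. camera_model takes no time and is no camera call.
- ctrl.hand_in(): hands the job in, once; it reports no verdict.
The state is a dict: "time": time; "qpos": joint angles; "qvel": joint speeds; "effort": joint torques, N m; "ee_pos": TCP position; "ee_rot": TCP orientation; "contact_force": force on the tool from outside, world axes, zero at the start; "ft_torque": the same for the moment, N m; "finger_gap": finger opening in m.
Only numpy, scipy, OpenCV 4.12 (cv2) and the standard library are available. Lean on these libraries where they do the work, as an engineer would, in place of code of your own. Each camera call takes 0.05 s, during which the arm holds its last target. There are 200 camera calls.

TASK

Find the gap of the spring guide by trying the gauge leaves from the thinnest up: first lower the thin brass leaf upright into the gap, flat along the grey fence and right down on the base plate. If it pushes the sprung blue shoe back, it binds: let go and leave it standing there. If it goes in loose, take it out again, set it down on the bench clear of the guide, and put the next leaf, the white one, in the gap instead, right down and upright, where it binds; leave that one standing there.

Things in the scene. Friction and masses are not known exactly. Their poses are not given: they have to be found in the camera images.
- leaf_thin_center (a point): Centre of the thinnest gauge leaf: upright brass plate, 44 mm wide (x) x 14 mm thick (y) x 88 mm tall (z), 0.12 kg, one dark mark on top. It stands loose on its foot, 44 mm below this point. Grip it across its thickness, at the centre or higher: the lowest 22 mm go down between fence and shoe.
- leaf_mid_center (a point): Centre of the next leaf: white, 44 mm wide (x) x 24 mm thick (y) x 88 mm tall (z), 0.15 kg, two marks on top, standing likewise. Three leaves stand some 110 mm apart in a row across the bench, in any order; the third, black, 34 mm thick, is too thick for any gap here and not needed. Tall fixed things stand on the left end of the bench (y over 0.3 m): cross above them.
- fence (a point): Foot of the grey fence's gap face, at mid length, on the 4 mm base plate. x along the gap, y across it to the blue shoe, z up. Gap 10 or 19 mm (+-1). Fence (80 mm long) and shoe (60) rise 22 mm, their tops sloped back 6 and 10 mm as a mouth. A leaf right down, its 44 mm side along x, flat on the fence, has its centre 44 mm up and half its thickness out along y.
- shoe (a joint): How far the sprung blue shoe is pushed back from rest, along the fence's y, in m: 0 at rest, at most 0.027. A leaf thinner than the gap leaves it at 0, a thicker one wedges it back by the difference (the right one 3 to 6 mm). Spring 2 N at rest plus 0.2 N per mm; pressing a leaf in takes about 5 N (15 N at most).
There are look-alikes about, which are no part of the job. Of the things like the part that bears leaf_thin_center, leave any that is orange; of the rest the larger one is meant.

How it is judged:
By the outcome, as a careful person would: the job done as asked, in the order asked, and still so for the second after the job is handed in, with the robot touching nothing.
It also fails if it takes over 72 s, if anything falls off the work surface, if the arm or the gripper's body presses on something with over 40 N, if the wrist force passes 120 N, or if a joint passes its speed limit or range.

## Working session

There is one attempt and no reset: what is moved stays moved. The work goes in short steps, Python scripts to look and compute and a tool call to move; the robot and the scene stay as the last step left them, time stands still between calls to the robot, and variables do not carry over. Pictures are saved under pics/ and viewed, about 8 in all and at most 12, crops included, and the job is handed in when it is done.

Besides the shell and the picture viewer there is one more tool, called by a JSON object that holds its "op" and its "data". play_rows: Moves the arm, as the interface text tells. Scaled input: -1 to 1 covers 1 m each way for a shift and 2 pi rad each way for a turn. Its arguments: {"type":"object","properties":{"hand":{"type":"array","items":{"type":"number"}},"xyz":{"type":"array","items":{"type":"array","items":{"type":"number"}}},"turn":{"type":"array","items":{"type":"array","items":{"type":"number"}}},"force":{"type":"number"}},"required":["hand","xyz","turn"]}

```bash
ls; mkdir -p pics
python3 - <<'E'
from plant import ctrl
import cv2
for n in("top","side"):
    cv2.imwrite(f"pics/{n}0.png",ctrl.grab_frame(n)); print(n,ctrl.camera_model(n))
print(ctrl.read_state())
E
```

```text
pics
top {'fx': 392.66141838935647, 'fy': 392.66141838935647, 'cx': 318.15993825816787, 'cy': 195.42875759913863, 'origin': array([ 0.36008724, -0.04736579,  0.96204177]), 'orientation': array([ 0.06241001, -0.0551432 , -0.70433667,  0.70496389])}
side {'fx': 403.8551908212471, 'fy': 403.8551908212471, 'cx': 320.5411570996727, 'cy': 202.5888538086829, 'origin': array([0.41427811, 0.59180134, 0.63762808]), 'orientation': array([-0.03062475,  0.40849301,  0.90747976, -0.09314544])}
{'time': 0.1, 'qpos': array([-1.29561488e+00,  3.51200572e-01,  1.65234246e+00,  1.75222678e-05,
        1.13910134e+00, -8.46016358e-02]), 'qvel': array([ 0.00192907, -0.00072421, -0.0017393 , -0.00203226,  0.00135656,
       -0.00038972]), 'effort': array([ 1.08458968e-03, -4.98027420e+01, -2.85704291e+01,  7.00544170e-02,
        2.39273091e-02, -4.68888084e-05]), 'ee_pos': array([ 0.19358366, -0.51448192,  0.21815199]), 'ee_rot': array([ 8.22211642e-01, -5.69181640e-01, -4.00463220e-04, -3.40905616e-04]), 'contact_force': array([ 0.33786869,  0.32976873, -0.47517671]), 'ft_torque': array([ 0.00020002, -0.02280388,  0.00421831]), 'finger_gap': 0.09297599105164965}
```

View pics/top0.png

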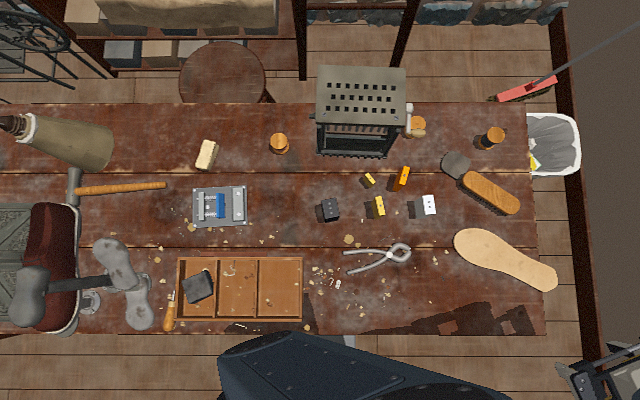

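View pics/side0.png

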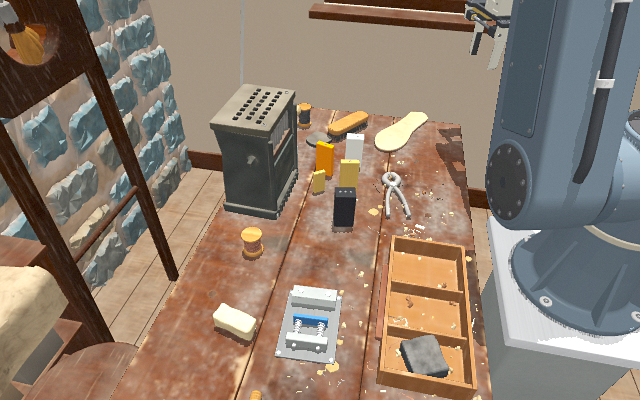

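```bash
cat > h.py <<'E'
import numpy as np
from plant import ctrl
from scipy.spatial.transform import Rotation as R
def at(n,u,v,z):
    c=ctrl.camera_model(n); d=R.from_quat(c['orientation']).apply([(u-c['cx'])/c['fx'],-(v-c['cy'])/c['fy'],-1])
    o=c['origin']; return o+d*(z-o[2])/d[2]
def px(n,p):
    c=ctrl.camera_model(n); q=R.from_quat(c['orientation']).inv().apply(np.atleast_2d(p)-c['origin'])
    return np.c_[c['cx']+c['fx']*q[:,0]/-q[:,2], c['cy']+c['fy']*q[:,1]/q[:,2]]
E
python3 - <<'E'
import cv2,numpy as np
t=cv2.imread('pics/top0.png');s=cv2.imread('pics/side0.png')
a=cv2.resize(t[160:230,310:450],None,fx=5.6,fy=5.6,interpolation=cv2.INTER_CUBIC)
b=cv2.resize(t[175:235,180:260],None,fx=4,fy=4,interpolation=cv2.INTER_CUBIC)
c=cv2.resize(s[280:370,265:350],None,fx=2.4,fy=2.4,interpolation=cv2.INTER_CUBIC)
d=cv2.resize(s[130:235,305:370],None,fx=2.0,fy=2.0,interpolation=cv2.INTER_CUBIC)
o=np.zeros((610,800,3),np.uint8)
def put(i,y,x):
    h,w=i.shape[:2];h=min(h,610-y);o[y:y+h,x:x+w]=i[:h]
put(a,0,0);put(b,394,0);put(c,394,330);put(d,394,550)
cv2.imwrite('pics/crop.png',o[:600])
from h import *
for n,u,v,z in [('top',329,208,.088),('top',380,205,.088),('top',428,205,.088),('top',194,187,.004),('top',245,186,.004),('top',246,226,.004),('top',195,226,.004)]: print(u,v,at(n,u,v,z))
E
```

```text
329 208 [ 0.47830928 -0.06260537  0.088     ]
380 205 [ 0.48514192 -0.17706359  0.088     ]
428 205 [ 0.48517242 -0.28449278  0.088     ]
194 187 [0.54231554 0.27202771 0.004     ]
245 186 [0.54482374 0.14480219 0.004     ]
246 226 [0.44517627 0.13909517 0.004     ]
195 226 [0.44507192 0.26428907 0.004     ]
```

View pics/crop.png

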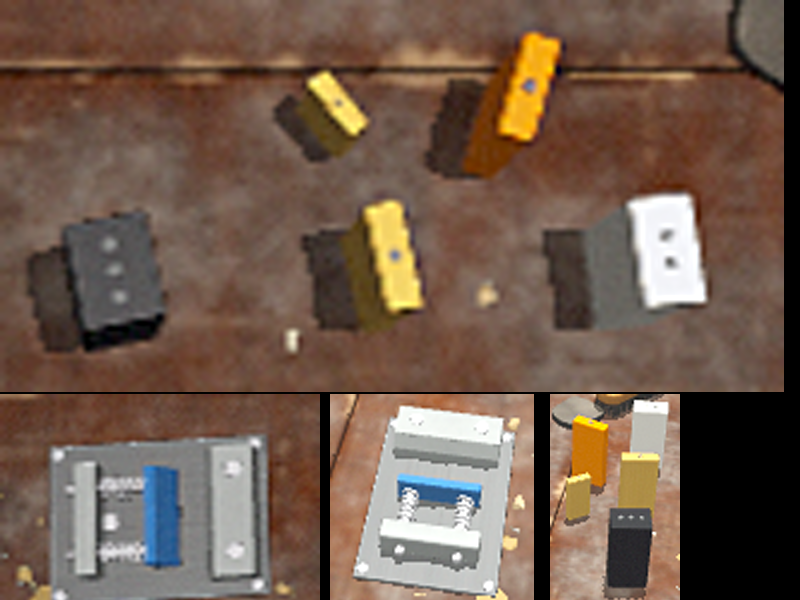

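Run:
```python
import cv2,numpy as np
from h import *
t=cv2.imread('pics/top0.png');s=cv2.imread('pics/side0.png')
def top(x0,x1,y0,y1,cond,z):
    k=8; r=cv2.resize(t[y0:y1,x0:x1],None,fx=k,fy=k,interpolation=cv2.INTER_CUBIC)
    hsv=cv2.cvtColor(r,cv2.COLOR_BGR2HSV).astype(int); m=cond(hsv).astype(np.uint8)
    n,l,st,_=cv2.connectedComponentsWithStats(m); i=1+st[1:,4].argmax()
    v,u=np.nonzero(l==i); P=np.array([at('top',(a+.5)/k-.5+x0,(b+.5)/k-.5+y0,z)[:2] for a,b in zip(u[::3],v[::3])])
    (c,sz,an)=cv2.minAreaRect((P*1000).astype(np.float32)); w=np.linalg.eigh(np.cov(P.T))[1][:,1]
    print('cent',P.mean(0),'rect',c,sz,an,'yaw',np.degrees(np.arctan(w[1]/w[0])))
top(360,395,190,222,lambda h:(h[...,2]>150)&(h[...,1]>90)&(h[...,0]>18),.088)
top(410,445,188,222,lambda h:(h[...,2]>175)&(h[...,1]<60),.088)
top(315,345,190,225,lambda h:(h[...,2]>48)&(h[...,1]<80),.088)
a=cv2.resize(t[180:232,188:250],None,fx=6.4,fy=6.4,interpolation=cv2.INTER_CUBIC)
c=cv2.resize(s[282:367,270:347],None,fx=5,fy=5,interpolation=cv2.INTER_CUBIC)
o=np.zeros((600,800,3),np.uint8);o[:a.shape[0],:a.shape[1]]=a;o[:c.shape[0],400:400+c.shape[1]]=c
cv2.imwrite('pics/crop2.png',o[:440])
```

```text
cent [ 0.48483726 -0.17671396] rect (484.828125, -176.71194458007812) (45.03760528564453, 15.933158874511719) 10.97265338897705 yaw 11.166073855850644Traceback (most recent call last):
  File "<stdin>", line 12, in <module>
  File "<stdin>", line 8, in top
  File "h.py", line 5, in at
    c=ctrl.camera_model(n); d=R.from_quat(c['orientation']).apply([(u-c['cx'])/c['fx'],-(v-c['cy'])/c['fy'],-1])
ValueError: time passes only in moves, steps and waits
```

```bash
cat > h.py <<'E'
import numpy as np
from plant import ctrl
from scipy.spatial.transform import Rotation as R
M={n:ctrl.camera_model(n) for n in('top','side')}
def at(n,u,v,z):
    c=M[n]; u,v=np.broadcast_arrays(np.asarray(u,float),v)
    d=R.from_quat(c['orientation']).apply(np.c_[(u.ravel()-c['cx'])/c['fx'],-(v.ravel()-c['cy'])/c['fy'],-np.ones(u.size)])
    o=c['origin']; return np.squeeze(o+d*((z-o[2])/d[:,2])[:,None])
def px(n,p):
    c=M[n]; q=R.from_quat(c['orientation']).inv().apply(np.atleast_2d(p)-c['origin'])
    return np.c_[c['cx']+c['fx']*q[:,0]/-q[:,2], c['cy']+c['fy']*q[:,1]/q[:,2]]
E
python3 - <<'E'
import cv2,numpy as np
from h import *
t=cv2.imread('pics/top0.png');s=cv2.imread('pics/side0.png')
def top(x0,x1,y0,y1,cond,z):
    k=8; r=cv2.resize(t[y0:y1,x0:x1],None,fx=k,fy=k,interpolation=cv2.INTER_CUBIC)
    hsv=cv2.cvtColor(r,cv2.COLOR_BGR2HSV).astype(int); m=cond(hsv).astype(np.uint8)
    n,l,st,_=cv2.connectedComponentsWithStats(m); i=1+st[1:,4].argmax()
    v,u=np.nonzero(l==i); P=at('top',(u+.5)/k-.5+x0,(v+.5)/k-.5+y0,z)[:,:2]
    (c,sz,an)=cv2.minAreaRect((P*1000).astype(np.float32)); w=np.linalg.eigh(np.cov(P.T))[1][:,1]
    print('cent',P.mean(0),'rect',c,sz,an,'yaw',np.degrees(np.arctan(w[1]/w[0])))
top(410,445,188,222,lambda h:(h[...,2]>175)&(h[...,1]<60),.088)
top(315,345,190,225,lambda h:(h[...,2]>48)&(h[...,1]<80),.088)
a=cv2.resize(t[180:232,188:250],None,fx=6.4,fy=6.4,interpolation=cv2.INTER_CUBIC)
c=cv2.resize(s[282:367,270:347],None,fx=5,fy=5,interpolation=cv2.INTER_CUBIC)
o=np.zeros((600,800,3),np.uint8);o[:a.shape[0],:a.shape[1]]=a;o[:c.shape[0],400:400+c.shape[1]]=c
cv2.imwrite('pics/crop2.png',o[:440])
E
```

```text
cent [ 0.48713472 -0.28633306] rect (487.0632019042969, -286.26055908203125) (44.48089599609375, 25.494396209716797) 6.366989612579346 yaw 6.47732276775109
cent [ 0.48934529 -0.06371196] rect (487.45477294921875, -63.78457260131836) (65.89871978759766, 67.41114807128906) 0.03654369339346886 yaw -61.3298594838294
```

View pics/crop2.png

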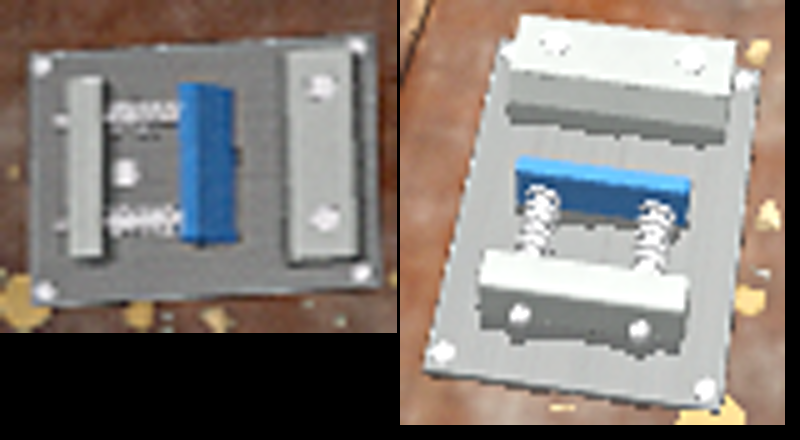

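Run:
```python
from h import *
np.set_printoptions(precision=4,suppress=True)
S=lambda a,b,z:at('side',(a-400+.5)/5-.5+270,(b+.5)/5-.5+282,z)
T=lambda a,b,z:at('top',(a+.5)/6.4-.5+188,(b+.5)/6.4-.5+180,z)
print('side fence top near',S(511,68,.026),S(734,96,.026))
print('side fence top far',S(520,16,.026),S(737,40,.026))
print('side band end z4/z16',S(508,100,.004),S(726,125,.004),S(508,100,.016),S(726,125,.016))
print('side dark end',S(507,119,.004),S(725,142,.004))
print('top fence R',T(352,47,.026),T(358,253,.026));print('top fence L',T(287,54,.026),T(290,264,.026))
print('top fence strip',T(297,54,.026),T(298,264,.026)); print('dark strip',T(278,54,.004),T(280,264,.004))
print('shoe top L,ridge,R',T(182,84,.026),T(180,241,.026),T(205,84,.026),T(203,243,.026),T(235,88,.026),T(235,240,.026),T(235,88,.016),T(235,240,.016))
print('side shoe top',S(517,163,.026),S(690,190,.026),S(517,157,.026),S(690,178,.026))
print('plate top',*[T(*p,.004) for p in[(30,52),(372,38),(382,290),(30,305)]])
print('plate side',*[S(*p,.004) for p in[(503,40),(760,72),(722,402),(428,368)]])
```

```text
side fence top near [0.5373 0.1731 0.026 ] [0.4563 0.1681 0.026 ]
side fence top far [0.5398 0.1501 0.026 ] [0.4593 0.1439 0.026 ]
side band end z4/z16 [0.5394 0.172  0.004 ] [0.4587 0.1659 0.004 ] [0.537 0.18  0.016] [0.4578 0.174  0.016 ]
side dark end [0.5377 0.1801 0.004 ] [0.4578 0.1731 0.004 ]
top fence R [0.5383 0.1462 0.026 ] [0.4598 0.1413 0.026 ]
top fence L [0.5356 0.1709 0.026 ] [0.4556 0.1667 0.026 ]
top fence strip [0.5356 0.1671 0.026 ] [0.4556 0.1637 0.026 ]
dark strip [0.5397 0.1795 0.004 ] [0.4578 0.1756 0.004 ]
shoe top L,ridge,R [0.524  0.2103 0.026 ] [0.4642 0.2084 0.026 ] [0.524  0.2016 0.026 ] [0.4635 0.1997 0.026 ] [0.5225 0.1901 0.026 ] [0.4646 0.1877 0.026 ] [0.5242 0.1927 0.016 ] [0.4657 0.1902 0.016 ]
side shoe top [0.5256 0.211  0.026 ] [0.4649 0.209  0.026 ] [0.5262 0.2086 0.026 ] [0.4657 0.2044 0.026 ]
plate top [0.5405 0.2763 0.004 ] [0.5461 0.1431 0.004 ] [0.4479 0.1361 0.004 ] [0.442  0.2708 0.004 ]
plate side [0.5479 0.1464 0.004 ] [0.4501 0.1404 0.004 ] [0.4421 0.2705 0.004 ] [0.5394 0.2789 0.004 ]
```

```bash
cat >> h.py <<'E'
def go(x,y,z,yaw):
    "local shift and normalised turn about tool z for TCP target, tool x axis at yaw deg (tool down)"
    s=ctrl.read_state(); r=R.from_quat(s['ee_rot']); T=R.from_euler('z',yaw,degrees=True)*R.from_euler('x',180,degrees=True)
    print('xyz',np.round(r.inv().apply(np.array([x,y,z])-s['ee_pos']),4),'turn',np.round((r.inv()*T).as_rotvec()/2/np.pi,4))
def st():
    s=ctrl.read_state(); x=R.from_quat(s['ee_rot']).as_matrix()
    print(round(s['time'],2),s['ee_pos'].round(4),'yaw',np.degrees(np.arctan2(x[1,0],x[0,0])).round(2),'tilt',(x[:2,2]).round(4),'F',s['contact_force'].round(2),'M',s['ft_torque'].round(3),'gap',round(s['finger_gap'],4))
E
python3 -c "
from h import *
st();go(.4848,-.1767,.13,-78.9);go(.4848,-.1767,.036,-78.9)"
```

```text
0.1 [ 0.1936 -0.5145  0.2182] yaw -69.39 tilt [-0.0003  0.001 ] F [ 0.34  0.33 -0.48] M [ 0.    -0.023  0.004] gap 0.093
xyz [-0.2135 -0.3915  0.0884] turn [-0.      0.0002  0.0264]
xyz [-0.2134 -0.3915  0.1824] turn [-0.      0.0002  0.0264]
```

{"op": "play_rows", "data": {"hand": [0.2,0.2,0.2,0.2,0.2,0.2,0.2,0.2,0.2,0.2,0.2,0.2,0.2,0.2], "xyz": [[-0.2135,-0.3915,0.0884],[-0.2135,-0.3915,0.0884],[-0.2135,-0.3915,0.0884],[-0.2135,-0.3915,0.0884],[-0.2135,-0.3915,0.0884],[-0.2135,-0.3915,0.0884],[-0.2135,-0.3915,0.0884],[-0.2135,-0.3915,0.0884],[-0.2135,-0.3915,0.0884],[-0.2135,-0.3915,0.0884],[-0.2135,-0.3915,0.0884],[-0.2135,-0.3915,0.0884],[-0.2135,-0.3915,0.0884],[-0.2135,-0.3915,0.0884]], "turn": [[0,0,0.0264],[0,0,0.0264],[0,0,0.0264],[0,0,0.0264],[0,0,0.0264],[0,0,0.0264],[0,0,0.0264],[0,0,0.0264],[0,0,0.0264],[0,0,0.0264],[0,0,0.0264],[0,0,0.0264],[0,0,0.0264],[0,0,0.0264]], "force": 20}}

```text
time: 1.85
ee_pos: [0.4849, -0.1772, 0.1303]
ee_rot: [0.772, -0.635, 0.0, 0.0]
contact_force: [-0.2, -0.0, 0.1]
finger_gap: 0.0556
```

```bash
python3 -c "
from h import *
st();go(.4848,-.1767,.036,-78.9)"
```

```text
1.85 [ 0.4849 -0.1772  0.1303] yaw -78.9 tilt [ 0.0001 -0.0001] F [-0.22 -0.03  0.13] M [-0.022 -0.004 -0.03 ] gap 0.0556
xyz [-0.0005 -0.      0.0943] turn [-0. -0.  0.]
```

{"op": "play_rows", "data": {"hand": [0.2,0.2,0.2,0.2,0.2,0.2,-1,-1,-1,-1,-1,-1,-1,-1], "xyz": [[-0.0005,0,0.03],[-0.0005,0,0.06],[-0.0005,0,0.08],[-0.0005,0,0.0943],[-0.0005,0,0.0943],[-0.0005,0,0.0943],[-0.0005,0,0.0943],[-0.0005,0,0.0943],[-0.0005,0,0.0943],[-0.0005,0,0.0943],[-0.0005,0,0.0943],[-0.0005,0,0.0943],[-0.0005,0,0.0943],[-0.0005,0,0.0943]], "turn": [[0,0,0],[0,0,0],[0,0,0],[0,0,0],[0,0,0],[0,0,0],[0,0,0],[0,0,0],[0,0,0],[0,0,0],[0,0,0],[0,0,0],[0,0,0],[0,0,0]], "force": 20}}

```text
time: 3.6
ee_pos: [0.4848, -0.1766, 0.036]
ee_rot: [0.772, -0.635, 0.0, -0.0]
contact_force: [0.0, 0.3, 0.9]
finger_gap: 0.014
```

```bash
python3 -c "
from h import *
st();g=np.array([.498,.1765]);n=np.array([-.067,.998]);p=g+n*.009
print(p);go(.4848,-.1767,.17,-78.9);go(*p,.17,-86.2)"
```

```text
3.6 [ 0.4848 -0.1766  0.036 ] yaw -78.89 tilt [ 0. -0.] F [0.04 0.3  0.94] M [ 0.017  0.11  -0.033] gap 0.014
[0.497397 0.185482]
xyz [ 1.00e-04  1.00e-04 -1.34e-01] turn [-0. -0.  0.]
xyz [-0.3529 -0.0821 -0.134 ] turn [-0.     -0.      0.0203]
```

{"op": "play_rows", "data": {"hand": [-1,-1,-1,-1,-1,-1,-1,-1,-1,-1,-1,-1,-1,-1,-1,-1], "xyz": [[0,0,-0.03],[0,0,-0.08],[0,0,-0.134],[-0.05,-0.012,-0.134],[-0.1,-0.024,-0.134],[-0.15,-0.036,-0.134],[-0.2,-0.048,-0.134],[-0.25,-0.06,-0.134],[-0.3,-0.072,-0.134],[-0.33,-0.078,-0.134],[-0.345,-0.081,-0.134],[-0.3529,-0.0821,-0.134],[-0.3529,-0.0821,-0.134],[-0.3529,-0.0821,-0.134],[-0.3529,-0.0821,-0.134],[-0.3529,-0.0821,-0.134]], "turn": [[0,0,0],[0,0,0],[0,0,0],[0,0,0.0203],[0,0,0.0203],[0,0,0.0203],[0,0,0.0203],[0,0,0.0203],[0,0,0.0203],[0,0,0.0203],[0,0,0.0203],[0,0,0.0203],[0,0,0.0203],[0,0,0.0203],[0,0,0.0203],[0,0,0.0203]]}}

```text
time: 5.6
ee_pos: [0.4975, 0.1852, 0.17]
ee_rot: [0.73, -0.683, 0.0, -0.0]
contact_force: [0.5, -0.1, -0.6]
finger_gap: 0.0137
```

```bash
python3 -c "
from h import *
st();p=[.4974,.1855]
go(*p,.075,-86.2);go(*p,.04,-86.2)"
```

```text
5.6 [0.4975 0.1852 0.17  ] yaw -86.23 tilt [0. 0.] F [ 0.5  -0.06 -0.65] M [ 0.017 -0.025  0.026] gap 0.0137
xyz [-0.0003  0.      0.095 ] turn [-0.      0.     -0.0001]
xyz [-0.0003  0.      0.13  ] turn [-0.      0.     -0.0001]
```

{"op": "play_rows", "data": {"hand": [-1,-1,-1,-1,-1], "xyz": [[-0.0003,0,0.04],[-0.0003,0,0.08],[-0.0003,0,0.1],[-0.0003,0,0.1],[-0.0003,0,0.1]], "turn": [[0,0,0],[0,0,0],[0,0,0],[0,0,0],[0,0,0]]}}

```text
time: 6.22
ee_pos: [0.498, 0.1859, 0.0709]
ee_rot: [0.73, -0.683, 0.0, -0.001]
contact_force: [-0.4, 0.2, -0.4]
finger_gap: 0.0138
```

Run:
```python
from h import *
import cv2
st()
t=ctrl.grab_frame('top');s=ctrl.grab_frame('side')
a=cv2.resize(t[175:235,180:255],None,fx=5,fy=5,interpolation=cv2.INTER_CUBIC)
c=cv2.resize(s[262:367,270:347],None,fx=5,fy=5,interpolation=cv2.INTER_CUBIC)
o=np.zeros((530,800,3),np.uint8);o[:a.shape[0],:a.shape[1]]=a;o[:c.shape[0],400:400+c.shape[1]]=c
cv2.imwrite('pics/c3.png',o)
```

```text
6.22 [0.498  0.1859 0.0709] yaw -86.2 tilt [0.0013 0.0004] F [-0.42  0.23 -0.37] M [ 0.073 -0.019 -0.011] gap 0.0138
```

View pics/c3.png

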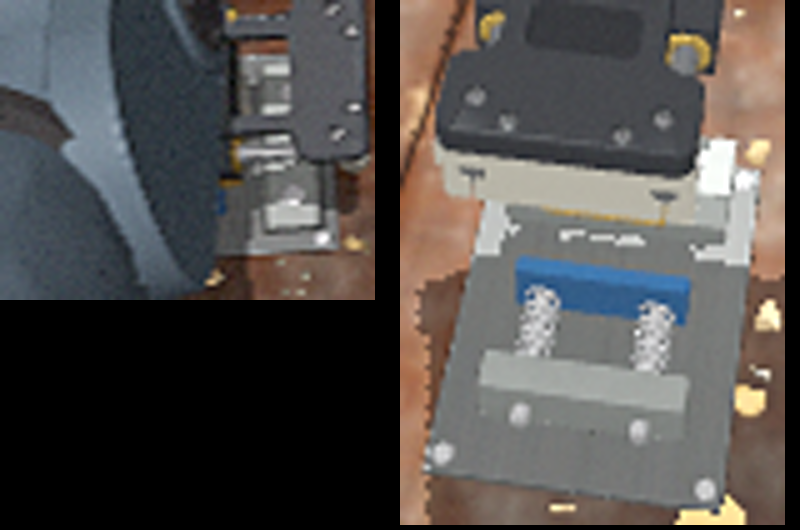

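```bash
cat >> h.py <<'E'
def shoe():
    "mean row/col of the blue shoe's pixels in the side picture"
    import cv2
    s=ctrl.grab_frame('side')[290:350,365-100:352]; h=cv2.cvtColor(s,cv2.COLOR_BGR2HSV)
    m=cv2.inRange(h,(98,120,50),(115,255,255)); v,u=np.nonzero(m)
    bot=[np.nonzero(m[:,c])[0].min() for c in range(m.shape[1]) if m[:,c].any()]
    print('shoe px',v.size,'v',(v.mean()+290).round(2),'u',(u.mean()+265).round(2),'top edge',(np.mean(bot)+290).round(2))
E
python3 -c "
from h import *
shoe();st();go(.4974,.1855,.058,-86.2);go(.4974,.1855,.04,-86.2)"
```

```text
shoe px 277 v 319.07 u 310.13 top edge 315.37
6.38 [0.4979 0.186  0.0709] yaw -86.2 tilt [0.0017 0.0005] F [-0.19 -0.64 -0.57] M [ 0.058 -0.023  0.004] gap 0.0139
xyz [0.0004 0.0006 0.0129] turn [-0.0003  0.0001  0.    ]
xyz [0.0004 0.0006 0.0309] turn [-0.0003  0.0001  0.    ]
```

{"op": "play_rows", "data": {"hand": [-1,-1,-1,-1,-1], "xyz": [[0.0004,0.0006,0.004],[0.0004,0.0006,0.008],[0.0004,0.0006,0.012],[0.0004,0.0006,0.016],[0.0004,0.0006,0.016]], "turn": [[0,0,0],[0,0,0],[0,0,0],[0,0,0],[0,0,0]]}}

```text
time: 7.0
ee_pos: [0.4966, 0.1853, 0.0536]
ee_rot: [0.73, -0.683, -0.0, 0.0]
contact_force: [0.4, -0.9, -0.4]
finger_gap: 0.014
```

```bash
python3 -c "
from h import *
st();shoe();go(.4974,.1855,.04,-86.2)"
```

```text
7.0 [0.4966 0.1853 0.0536] yaw -86.2 tilt [-0.0006 -0.0002] F [ 0.44 -0.93 -0.43] M [ 0.114 -0.001 -0.018] gap 0.014
shoe px 277 v 319.07 u 310.13 top edge 315.37
xyz [-0.0001 -0.0007  0.0138] turn [ 0.0001 -0.      0.    ]
```

Foot is about 4 mm below the fence top with no contact; continue down.

{"op": "play_rows", "data": {"hand": [-1,-1,-1,-1], "xyz": [[0,0,0.003],[0,0,0.006],[0,0,0.008],[0,0,0.008]], "turn": [[0,0,0],[0,0,0],[0,0,0],[0,0,0]]}}

```text
time: 7.55
ee_pos: [0.4967, 0.1853, 0.0457]
ee_rot: [0.73, -0.683, -0.0, 0.0]
contact_force: [0.4, -0.5, -0.6]
finger_gap: 0.0143
```

```bash
python3 -c "
from h import *
st();shoe();go(.4974,.1855,.04,-86.2)"
```

```text
7.55 [0.4967 0.1853 0.0457] yaw -86.2 tilt [-0.0003 -0.0001] F [ 0.43 -0.51 -0.57] M [ 0.09   0.002 -0.018] gap 0.0143
shoe px 265 v 319.25 u 310.2 top edge 315.69
xyz [-0.0001 -0.0007  0.0059] turn [ 0.  0. -0.]
```

{"op": "play_rows", "data": {"hand": [-1,-1,-1,-1,-1], "xyz": [[0,0,0.002],[0,0,0.004],[0,0,0.0055],[0,0,0.0065],[0,0,0.0065]], "turn": [[0,0,0],[0,0,0],[0,0,0],[0,0,0],[0,0,0]]}}

```text
time: 8.22
ee_pos: [0.4968, 0.1854, 0.04]
ee_rot: [0.73, -0.683, -0.0, 0.0]
contact_force: [-2.5, -1.2, 7.3]
finger_gap: 0.0137
```

```bash
python3 -c "
from h import *
st();shoe()"
```

```text
8.22 [0.4968 0.1854 0.04  ] yaw -86.19 tilt [-0. -0.] F [-2.54 -1.24  7.28] M [-0.215  0.544 -0.05 ] gap 0.0137
shoe px 201 v 320.24 u 310.34 top edge 317.51
```

{"op": "play_rows", "data": {"hand": [-1,-1,-1,-1], "xyz": [[0,0,-0.0008],[0.001,0,-0.001],[0.002,0,-0.001],[0.002,0,-0.001]], "turn": [[0,0,0],[0,0,0],[0,0,0],[0,0,0]]}}

```text
time: 8.78
ee_pos: [0.4969, 0.1833, 0.0403]
ee_rot: [0.73, -0.683, -0.0, 0.0]
contact_force: [-0.2, -0.0, -1.7]
finger_gap: 0.0144
```

Run:
```python
from h import *
import cv2
st();s=ctrl.grab_frame('side')
cv2.imwrite('pics/c4.png',cv2.resize(s[255:370,260:360],None,fx=5,fy=5,interpolation=cv2.INTER_CUBIC))
```

```text
8.78 [0.4969 0.1833 0.0403] yaw -86.2 tilt [-0.0001 -0.    ] F [-0.23 -0.01 -1.74] M [ 0.027  0.006 -0.01 ] gap 0.0144
```

View pics/c4.png

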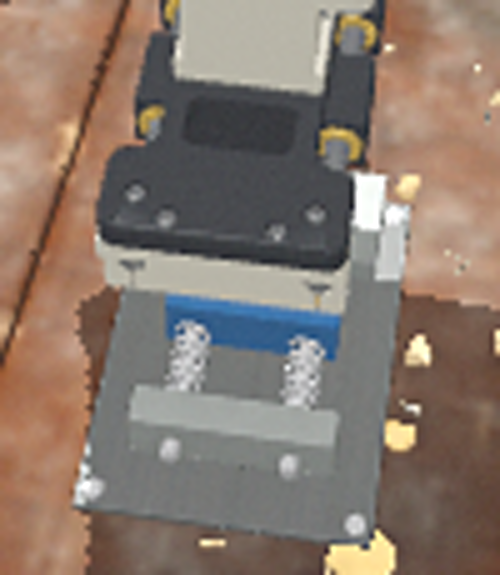

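{"op": "play_rows", "data": {"hand": [-1,-1,-1], "xyz": [[0.0005,0,0],[0.001,0,0],[0.001,0,0]], "turn": [[0,0,0],[0,0,0],[0,0,0]]}}

```text
time: 9.2
ee_pos: [0.497, 0.1827, 0.0404]
ee_rot: [0.73, -0.683, -0.0, -0.0]
contact_force: [-2.0, 5.3, -2.0]
finger_gap: 0.0139
```

```bash
python3 -c "
from h import *
st()"
```

```text
9.2 [0.497  0.1827 0.0404] yaw -86.21 tilt [0.0001 0.0006] F [-2.03  5.28 -1.95] M [ 1.169  0.088 -0.018] gap 0.0139
```

{"op": "play_rows", "data": {"hand": [-1,-1,-1,-1], "xyz": [[-0.0006,0,0],[-0.0006,0,0.0008],[-0.0006,0,0.0012],[-0.0006,0,0.0012]], "turn": [[0,0,0],[0,0,0],[0,0,0],[0,0,0]]}}

```text
time: 9.7
ee_pos: [0.4971, 0.1829, 0.0399]
ee_rot: [0.73, -0.683, 0.0, -0.0]
contact_force: [-3.3, 0.6, 8.2]
finger_gap: 0.014
```

```bash
python3 -c "
from h import *
st();go(.497,.1845,.18,-86.2);go(.4848,-.1767,.18,-78.9);go(.4848,-.1767,.0363,-78.9)"
```

```text
9.7 [0.4971 0.1829 0.0399] yaw -86.19 tilt [ 0.0003 -0.0001] F [-3.35  0.56  8.19] M [0.105 0.709 0.007] gap 0.014
xyz [-1.600e-03 -1.000e-04 -1.401e-01] turn [-0. -0.  0.]
xyz [ 0.358   0.0361 -0.14  ] turn [-0.     -0.     -0.0203]
xyz [0.358  0.0361 0.0037] turn [-0.     -0.     -0.0203]
```

Thin leaf is right down and against the fence (plate 8 N, shoe unmoved): loose. Take it out and back to its old place.

{"op": "play_rows", "data": {"hand": [-1,-1,-1,-1,-1,-1,-1,-1,-1,-1,-1,-1,-1,-1,-1,-1,-1,-1,-1,-1], "xyz": [[-0.001,0,-0.015],[-0.001,0,-0.04],[-0.001,0,-0.09],[-0.001,0,-0.14],[0.05,0.005,-0.14],[0.1,0.01,-0.14],[0.15,0.015,-0.14],[0.2,0.02,-0.14],[0.25,0.025,-0.14],[0.3,0.03,-0.14],[0.335,0.034,-0.14],[0.35,0.0355,-0.14],[0.358,0.0361,-0.14],[0.358,0.0361,-0.14],[0.358,0.0361,-0.1],[0.358,0.0361,-0.06],[0.358,0.0361,-0.03],[0.358,0.0361,-0.01],[0.358,0.0361,-0.005],[0.358,0.0361,-0.005]], "turn": [[0,0,0],[0,0,0],[0,0,0],[0,0,0],[0,0,-0.0203],[0,0,-0.0203],[0,0,-0.0203],[0,0,-0.0203],[0,0,-0.0203],[0,0,-0.0203],[0,0,-0.0203],[0,0,-0.0203],[0,0,-0.0203],[0,0,-0.0203],[0,0,-0.0203],[0,0,-0.0203],[0,0,-0.0203],[0,0,-0.0203],[0,0,-0.0203],[0,0,-0.0203]]}}

```text
time: 12.2
ee_pos: [0.485, -0.1762, 0.0446]
ee_rot: [0.772, -0.635, 0.0, -0.0]
contact_force: [0.0, -0.1, -0.9]
finger_gap: 0.014
```

```bash
python3 -c "
from h import *
st();go(.4848,-.1767,.0365,-78.9);go(.4848,-.1767,.17,-78.9)"
```

```text
12.2 [ 0.485  -0.1762  0.0446] yaw -78.85 tilt [ 0.0002 -0.0001] F [ 0.02 -0.14 -0.94] M [ 0.01  -0.016  0.046] gap 0.014
xyz [0.0005 0.0003 0.0081] turn [-0.     -0.      0.0001]
xyz [ 0.0005  0.0003 -0.1254] turn [-0.     -0.      0.0001]
```

Still 8 mm to go; lower slowly, open to ~50 mm, rise.

{"op": "play_rows", "data": {"hand": [-1,-1,-1,-1,-1,0.1,0.1,0.1,0.1,0.1,0.1,0.1,0.1,0.1], "xyz": [[0,0,0.003],[0,0,0.006],[0,0,0.008],[0,0,0.0085],[0,0,0.0085],[0,0,0.0085],[0,0,0.0085],[0,0,0.0085],[0,0,0.0085],[0,0,-0.02],[0,0,-0.06],[0,0,-0.1],[0,0,-0.1254],[0,0,-0.1254]], "turn": [[0,0,0],[0,0,0],[0,0,0],[0,0,0],[0,0,0],[0,0,0],[0,0,0],[0,0,0],[0,0,0],[0,0,0],[0,0,0],[0,0,0],[0,0,0],[0,0,0]]}}

```text
time: 13.95
ee_pos: [0.4855, -0.177, 0.1712]
ee_rot: [0.772, -0.635, 0.002, -0.0]
contact_force: [0.6, 0.0, 0.3]
finger_gap: 0.0515
```

Run:
```python
from h import *
import cv2
st();go(.4871,-.2863,.17,-83.5);go(.4871,-.2863,.036,-83.5)
s=ctrl.grab_frame('side')
cv2.imwrite('pics/c5.png',cv2.resize(s[100:370,220:420],None,fx=2.2,fy=2.2))
```

```text
13.95 [ 0.4855 -0.177   0.1712] yaw -78.89 tilt [ 0.0032 -0.0014] F [0.6  0.03 0.28] M [-0.002  0.063  0.   ] gap 0.0515
xyz [0.1076 0.0195 0.0013] turn [-0.0005 -0.0003  0.0128]
xyz [0.1073 0.0199 0.1353] turn [-0.0005 -0.0003  0.0128]
```

View pics/c5.png

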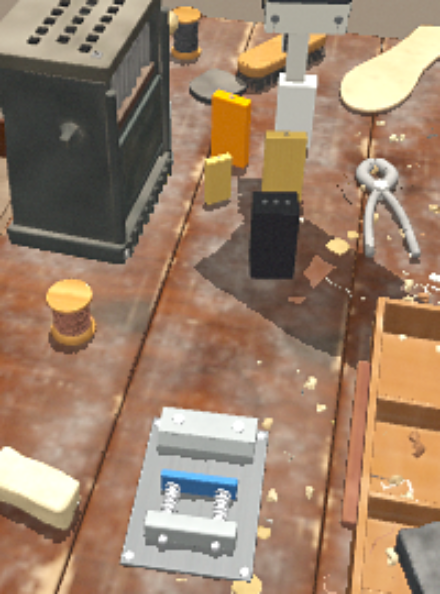

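The brass leaf stands upright again at (285,160) between black and white; the guide is undisturbed. Now the white one.

{"op": "play_rows", "data": {"hand": [0.2,0.2,0.2,0.2,0.2,0.2,0.2,0.2,0.2,0.2,0.2,-1,-1,-1,-1,-1,-1,-1], "xyz": [[0.05,0.009,0],[0.09,0.016,0],[0.1073,0.0197,0],[0.1073,0.0197,0],[0.1073,0.0197,0.03],[0.1073,0.0198,0.07],[0.1073,0.0199,0.105],[0.1073,0.0199,0.125],[0.1073,0.0199,0.1353],[0.1073,0.0199,0.1353],[0.1073,0.0199,0.1353],[0.1073,0.0199,0.1353],[0.1073,0.0199,0.1353],[0.1073,0.0199,0.1353],[0.1073,0.0199,0.1353],[0.1073,0.0199,0.1353],[0.1073,0.0199,0.1353],[0.1073,0.0199,0.1353]], "turn": [[0,0,0.0128],[0,0,0.0128],[0,0,0.0128],[0,0,0.0128],[0,0,0.0128],[0,0,0.0128],[0,0,0.0128],[0,0,0.0128],[0,0,0.0128],[0,0,0.0128],[0,0,0.0128],[0,0,0.0128],[0,0,0.0128],[0,0,0.0128],[0,0,0.0128],[0,0,0.0128],[0,0,0.0128],[0,0,0.0128]], "force": 35}}

```text
time: 16.25
ee_pos: [0.4859, -0.2858, 0.0344]
ee_rot: [0.746, -0.666, 0.0, 0.0]
contact_force: [-0.8, 0.1, 2.8]
finger_gap: 0.0234
```

```bash
python3 -c "
from h import *
st();g=np.array([.4975,.176]);n=np.array([-.067,.998]);p=g+n*.014
print(p);go(.4871,-.2863,.17,-83.5);go(*p,.17,-86.2)"
```

```text
16.25 [ 0.4859 -0.2858  0.0344] yaw -83.5 tilt [ 0.0001 -0.0001] F [-0.8   0.07  2.83] M [-0.049  0.132  0.048] gap 0.0234
[0.496562 0.189972]
xyz [ 0.0006 -0.0012 -0.1356] turn [-0. -0.  0.]
xyz [-0.4715 -0.0645 -0.1356] turn [-0.     -0.      0.0075]
```

{"op": "play_rows", "data": {"hand": [-1,-1,-1,-1,-1,-1,-1,-1,-1,-1,-1,-1,-1,-1,-1,-1,-1,-1], "xyz": [[0,0,-0.03],[0,0,-0.08],[0,0,-0.1356],[-0.05,-0.007,-0.1356],[-0.1,-0.014,-0.1356],[-0.15,-0.021,-0.1356],[-0.2,-0.028,-0.1356],[-0.25,-0.035,-0.1356],[-0.3,-0.042,-0.1356],[-0.35,-0.049,-0.1356],[-0.4,-0.056,-0.1356],[-0.44,-0.061,-0.1356],[-0.46,-0.064,-0.1356],[-0.47,-0.0645,-0.1356],[-0.47,-0.0645,-0.1],[-0.47,-0.0645,-0.06],[-0.47,-0.0645,-0.04],[-0.47,-0.0645,-0.04]], "turn": [[0,0,0],[0,0,0],[0,0,0],[0,0,0.0075],[0,0,0.0075],[0,0,0.0075],[0,0,0.0075],[0,0,0.0075],[0,0,0.0075],[0,0,0.0075],[0,0,0.0075],[0,0,0.0075],[0,0,0.0075],[0,0,0.0075],[0,0,0.0075],[0,0,0.0075],[0,0,0.0075],[0,0,0.0075]]}}

```text
time: 18.5
ee_pos: [0.496, 0.1875, 0.0732]
ee_rot: [0.73, -0.684, -0.001, 0.001]
contact_force: [-0.6, -0.1, -1.5]
finger_gap: 0.0237
```

```bash
python3 -c "
from h import *
st();go(.4967,.1884,.055,-86.2);go(.4967,.1884,.0384,-86.2)"
```

```text
18.5 [0.496  0.1875 0.0732] yaw -86.26 tilt [-0.0028 -0.0009] F [-0.59 -0.07 -1.46] M [0.03  0.02  0.009] gap 0.0237
xyz [-0.0009 -0.0008  0.0182] turn [ 0.0005 -0.0001 -0.0002]
xyz [-0.0009 -0.0009  0.0348] turn [ 0.0005 -0.0001 -0.0002]
```

{"op": "play_rows", "data": {"hand": [-1,-1,-1,-1,-1], "xyz": [[-0.0009,-0.0004,0],[-0.0009,-0.0004,0.004],[-0.0009,-0.0004,0.008],[-0.0009,-0.0004,0.012],[-0.0009,-0.0004,0.012]], "turn": [[0,0,0],[0,0,0],[0,0,0],[0,0,0],[0,0,0]]}}

```text
time: 19.12
ee_pos: [0.4968, 0.1894, 0.062]
ee_rot: [0.73, -0.683, -0.0, 0.0]
contact_force: [-0.5, 0.5, -1.3]
finger_gap: 0.0239
```

```bash
python3 -c "
from h import *
st();shoe();go(.4967,.1884,.0384,-86.2)"
```

```text
19.12 [0.4968 0.1894 0.062 ] yaw -86.19 tilt [-0.0006 -0.0001] F [-0.52  0.51 -1.33] M [0.024 0.018 0.007] gap 0.0239
shoe px 277 v 319.08 u 310.08 top edge 315.4
xyz [0.001  0.0003 0.0238] turn [ 0.0001 -0.      0.    ]
```

{"op": "play_rows", "data": {"hand": [-1,-1,-1,-1,-1,-1], "xyz": [[0.001,0.0003,0],[0.001,0.0003,0.003],[0.001,0.0003,0.006],[0.001,0.0003,0.009],[0.001,0.0003,0.012],[0.001,0.0003,0.012]], "turn": [[0,0,0],[0,0,0],[0,0,0],[0,0,0],[0,0,0],[0,0,0]]}}

```text
time: 19.92
ee_pos: [0.4969, 0.1882, 0.0502]
ee_rot: [0.73, -0.683, 0.0, 0.0]
contact_force: [0.8, -2.1, -1.4]
finger_gap: 0.0241
```

```bash
python3 -c "
from h import *
st();go(.4967,.1884,.0384,-86.2)"
```

```text
19.93 [0.4969 0.1882 0.0502] yaw -86.2 tilt [-0.     -0.0003] F [ 0.81 -2.1  -1.43] M [-0.561 -0.104 -0.059] gap 0.0241
xyz [-0.0002  0.0001  0.0118] turn [ 0. -0.  0.]
```

Shoe is engaged (−2 N in y). Continue to the plate.

{"op": "play_rows", "data": {"hand": [-1,-1,-1,-1,-1,-1], "xyz": [[0,0,0.003],[0,0,0.006],[0,0,0.009],[0,0,0.0115],[0,0,0.0125],[0,0,0.0125]], "turn": [[0,0,0],[0,0,0],[0,0,0],[0,0,0],[0,0,0],[0,0,0]]}}

```text
time: 20.68
ee_pos: [0.4965, 0.1883, 0.0384]
ee_rot: [0.73, -0.683, -0.0, 0.0]
contact_force: [-5.0, -4.8, 13.9]
finger_gap: 0.0235
```

```bash
python3 -c "
from h import *
st();go(.4967,.1878,.0380,-86.2)"
```

```text
20.68 [0.4965 0.1883 0.0384] yaw -86.19 tilt [-0.0007 -0.0003] F [-4.99 -4.79 13.87] M [-1.018  0.773 -0.1  ] gap 0.0235
xyz [ 0.0005 -0.0001  0.0004] turn [ 0.0001 -0.      0.    ]
```

{"op": "play_rows", "data": {"hand": [-1,-1,-1], "xyz": [[0.0003,0,-0.0004],[0.0006,0,-0.0004],[0.0006,0,-0.0004]], "turn": [[0,0,0],[0,0,0],[0,0,0]]}}

```text
time: 21.05
ee_pos: [0.4966, 0.1882, 0.0384]
ee_rot: [0.73, -0.683, -0.0, 0.0]
contact_force: [-3.3, -0.9, 7.7]
finger_gap: 0.0238
```

```bash
python3 -c "
from h import *
st()"
```

```text
21.05 [0.4966 0.1882 0.0384] yaw -86.2 tilt [-0.0005  0.0004] F [-3.29 -0.93  7.69] M [-0.038  0.632 -0.048] gap 0.0238
```

{"op": "play_rows", "data": {"hand": [0.1,0.1,0.1,0.1,0.1,0.1,0.1,0.1,0.1,0.1,0.1,0.1,0.1], "xyz": [[0,0,0],[0,0,0],[0,0,0],[0,0,0],[0,0,-0.01],[0,0,-0.04],[0,0,-0.08],[0,0,-0.12],[0.05,0,-0.16],[0.11,0,-0.2],[0.17,0,-0.2],[0.2,0,-0.2],[0.2,0,-0.2]], "turn": [[0,0,0],[0,0,0],[0,0,0],[0,0,0],[0,0,0],[0,0,0],[0,0,0],[0,0,0],[0,0,0],[0,0,0],[0,0,0],[0,0,0],[0,0,0]]}}

```text
time: 22.68
ee_pos: [0.5101, -0.0136, 0.239]
ee_rot: [0.729, -0.684, 0.0, -0.0]
contact_force: [-0.1, -0.3, -0.6]
finger_gap: 0.0511
```

Run:
```python
from h import *
import cv2
st();shoe()
t=ctrl.grab_frame('top');s=ctrl.grab_frame('side')
o=np.zeros((450,800,3),np.uint8)
a=cv2.resize(t[165:240,180:260],None,fx=5,fy=5,interpolation=cv2.INTER_CUBIC)
c=cv2.resize(s[260:370,260:355],None,fx=4,fy=4,interpolation=cv2.INTER_CUBIC)
o[:a.shape[0],:400]=a;o[:c.shape[0],410:410+c.shape[1]]=c
cv2.imwrite('pics/c6.png',o)
# expected leaf top corners at z=.092 in both crops
g=np.array([.4971,.1758]);n=np.array([-.067,.998]);x=np.array([.998,.067])
P=np.array([np.r_[g+x*a+n*b,.092] for a,b in[(.022,0),(.022,.024),(-.022,.024),(-.022,0)]])
print((px('top',P)-[180,165])*5);print((px('side',P)-[260,260])*4+[410,0])
```

```text
22.68 [ 0.5101 -0.0136  0.239 ] yaw -86.38 tilt [ 0.0009 -0.0002] F [-0.14 -0.33 -0.56] M [ 0.031 -0.039 -0.06 ] gap 0.0511
shoe px 269 v 321.52 u 309.71 top edge 318.0
[[213.59314472 124.16146981]
 [160.53988488 127.67084501]
 [162.54615343 224.15970471]
 [216.04011268 220.61905456]]
[[572.71162436  63.3289669 ]
 [563.09732611 109.61341157]
 [669.45078824 122.27275142]
 [676.31758941  75.40835953]]
```

View pics/c6.png

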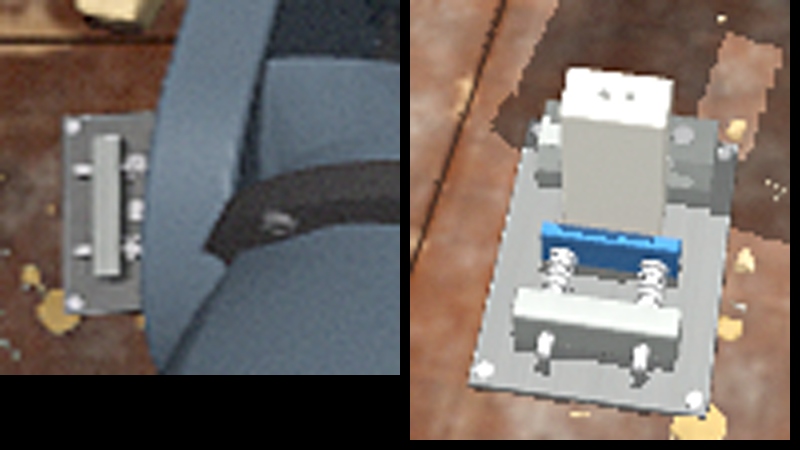

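The white leaf stands upright in the gap. Its top corners are within about 1 px of the prediction, and the shoe has moved back 2.5 px, about 5 mm. The gripper is clear of everything, so I'm handing in.

```bash
python3 -c "
from plant import ctrl
print(ctrl.hand_in())"
```

```text
the job is handed in; nothing more can be done
None
```

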